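Roll a glass blank up the gauging ramp and hold it against the sprung stop

TASK

With your fingertips, slowly roll the green glass blank up the sloping gauging ramp, never letting it run back down, until it lies square against the brass stop at the top and has gently pushed that sprung stop in by about half of its travel. The program finishes while still holding the blank there with the fingers. Only push the blank from its lower side: do not lift or pinch it, do not touch the brass stop with the fingers, and leave the jar, cup and cone alone.

Things in the scene. Friction and masses are not known exactly. Their poses are not given: they have to be found in the camera images.
- deck: aluminium deck of the gauging ramp, fixed, 310 mm long, 140 wide, tilted 8 degrees about its level y axis. Origin on its upper face, on the centre line, 38 mm above the bench; x up the slope (away from the robot, turned up to 0.5 rad), y left, z square out of it. Deck: x = -140 to 170 mm. Blue side rails: x = -140 to 110 mm, inner faces at y = +-60 mm, 14 mm high. Dark block behind the stop, 44 mm high
- foot (a point): middle of the ramp's foot, on the deck's face at x = -104 mm in the deck's frame, half-way between two red foot blocks that keep the blank from rolling off. The blocks are 10 mm high, 18 mm wide, 12 mm long up the slope, centred at y = +-47 mm; between them (y = -38 to +38 mm) and below them the deck is clear for fingers
- blank_center (a point): centre of the green glass blank: a loose, smooth solid cylinder (friction about 0.35) 50 mm in diameter, 110 mm long, 0.3 to 0.6 kg, lying across the ramp; its y axis is the cylinder's axis (x and z turn as it rolls). It starts against the red foot blocks, centre at x = -78, z = 25 mm in the deck's frame, and rolls back if let go. It meets the stop with its centre at x = 75 mm in that frame
- stop (a joint): travel in m of the sprung brass stop, 0 (out, as at the start) to 0.016 (pushed fully in, against its end), growing up the slope along the deck's x. It takes about 1 N to start it and 0.5 N more for each mm (9 N fully in), and it springs back out
- stop_face (a point): middle of the brass stop's face, which looks down the slope; the plate is 90 mm wide, 10 mm thick, from 4 to 40 mm above the deck. This point lies 25 mm above the deck and moves with the stop: x = 100 mm in the deck's frame with the stop out
- frit_jar_center (a point): centre of an amber glass jar with a red lid, 54 mm in diameter, 75 mm high, standing loose on the bench beside the ramp; leave it alone
- rod_cup_center (a point): centre of a white ceramic cup, 64 mm in diameter, 70 mm high, standing loose on the bench beside the ramp; leave it alone
- marver_cone_center (a point): centre of a black shaping cone, 60 mm in diameter at the foot, 65 mm high, standing loose on the bench beside the ramp; leave it alone
Mind the look-alikes: they are no part of the job. There is more than one size of the part that bears blank_center; the job needs the smallest.

How it is judged:
By the outcome, as a careful person would: the job done as asked, in the order asked, and still so for the second after the job is handed in, while the arm keeps its last pose, push and grip.
It also fails if it takes over 35 s, if anything falls off the work surface, if the arm or the gripper's body presses on something with over 40 N, if the wrist force passes 120 N, or if a joint passes its speed limit or range.

ROBOT

A 6-joint arm with a two-finger parallel gripper is mounted at the origin on the work surface. World frame = base frame: x ahead of the robot, y to its left, z up, the work surface at z = 0. Lengths are in mm, angles in rad, forces in N, time in s.
With the tool pointing down it reaches from about 350 to 875 mm from the base axis. Payload 4.2 kg.
Tool frame: the origin (TCP) lies at the very end of the fingers, on their centre line; the grasp point (between the pads) lies 19 mm behind it; z points along the fingers, y is the direction in which the jaws open and shut (so a half turn about z gives the same grasp; the last joint's range is limited). The gripper opens to 85 mm and grips with 20 to 120 N. Pads are 22 mm wide; open, the fingers measure 114 mm over their backs; the gripper's body (76 mm by 85 mm) begins 54 mm behind the grasp point. The pads swing forward as they close: fully open they stand 13 mm farther back than shut.
Start: joints at [-0.993, 0.385, 0.008, 0, -1.194, -0.259], TCP at [195.907, -593.481, 231.312] pointing down, gripper open.
Joint ranges: [-3.14, 3.14], [-1.21, 2.06], [-1.07, 1.41], [-3.16, 2.05], [-2.99, -0.16], [-3.1, 3.1]. Speed limits (rad/s): [2.79, 2.79, 3.14, 3.14, 3.14, 3.14].

INTERFACE

Orientations are given as a unit quaternion [x, y, z, w].
In Python, from bench import arm, optics, job gives the robot as it stands.
- The arm moves only by the tool send_rows, never from a script. Its argument "steps" is a list that holds one entry, the list of rows, each a list of 5 numbers: the shift along the tool's x, y, z in cm, then the turn about the tool's z in rad, then the opening, from 0 (shut) to 1 (fully open). A call has 1 to 10 rows; each row shifts and turns the pose as measured when the row begins, along the tool's axes as they then stand; what a row does not reach is not made up. A row lasts 1/12 s, in which the tool goes at most 41.7 mm and 7.16 degrees, less where a joint would pass 70% of its speed; a pose out of reach is approached as far as the arm can. A call with a gripper value outside its range is refused whole. The fingers move at their own pace and stop on an object; the grip force is fixed at half the most. Time passes only in rows, so rows that do not move let the fingers close. It gives the time, the measured TCP pose, the force and the opening at its end, in the units of the state.
- arm.read_state(): the state, without advancing time (a new reading comes with each control period).
- optics.get_image(name): name is "side" or "top" or "wrist"; returns (picture, depth): 480x640x3 uint8, blue, green, red; 480x640 float32, mm along the optical axis (not along the pixel's ray), 0 where there is no reading.
- optics.get_calibration(name): a dict with "K" (3x3 intrinsics, pixels), "k1" (the pictures are not rectified: a ray, as slopes to the right and down, at radius r is drawn at 1 + k1 r^2 times it, then the intrinsics apply), "rvec" (rotation vector, rad) and "tvec" (3), from world to camera coordinates, as OpenCV has them; the wrist camera has in their place "hand_eye" (4x4, takes a point from camera to tool coordinates, whose origin is the TCP and whose axes are the flange's). Camera axes: x right, y down, z forward; pixel columns grow to the right and rows downward; lengths in mm; the calibration is good to about 2 mm. A picture is of the moment at which its call begins: read the wrist's pose just before it. get_calibration takes no time and is no camera call.
- job.job_done(): hands the job in, once; it reports no verdict.
The state is a dict: "clock": time; "joints": joint angles; "joint_vel": joint speeds; "joint_efforts": joint torques, N m; "position": TCP position; "ee_rot": TCP orientation; "contact_force": force on the tool from outside, world axes, zero at the start; "wrist_torque": the same for the moment, N m; "gripper_width": finger opening in mm.
Only numpy, scipy, OpenCV 4.12 (cv2) and the standard library are available. Lean on these libraries where they do the work, as an engineer would, in place of code of your own. Each camera call takes 0.05 s, during which the arm holds its last target. There are 200 camera calls.

## Working session

There is one attempt and no reset: what is moved stays moved. The work goes in short steps, Python scripts to look and compute and a tool call to move; the robot and the scene stay as the last step left them, time stands still between calls to the robot, and variables do not carry over. Pictures are saved under pics/ and viewed, about 8 in all and at most 12, crops included, and the job is handed in when it is done.

Besides the shell and the picture viewer there is one more tool, called after "Call:" by a JSON object that holds its "fn" and its "kwargs", one argument or row to a line. send_rows: Moves the arm, as the interface text tells. Its arguments: {"type":"object","properties":{"steps":{"type":"array","items":{"type":"array","items":{"type":"array","items":{"type":"number"}}}}},"required":["steps"]}

```bash
ls; mkdir -p pics; python3 - <<'E'
from bench import arm, optics, job
import cv2, numpy as np
print(arm.read_state())
a,da=optics.get_image("top"); b,db=optics.get_image("side")
np.savez("v.npz",a=a,da=da,b=b,db=db)
cv2.imwrite("pics/top.png",a); cv2.imwrite("pics/side.png",b)
for n in("top","side"): print(optics.get_calibration(n))
E
```

```text
pics
{'clock': 0.0, 'joints': array([-9.93373325e-01,  3.85555958e-01,  6.63785150e-03, -5.22249632e-04,
       -1.19401747e+00, -2.58570972e-01]), 'joint_vel': array([ 5.30094495e-04, -8.65415179e-05, -3.06669331e-04, -6.33946852e-04,
       -2.13408011e-03,  1.92877040e-03]), 'joint_efforts': array([-2.78471612e-05, -3.92292595e+01,  1.88404101e+01,  4.18631002e+00,
       -4.62126540e-03,  5.97296292e-06]), 'position': array([ 195.74505748, -592.93747498,  230.22321255]), 'ee_rot': array([-1.58656318e-01,  9.87333262e-01,  1.07605501e-03, -2.12384011e-04]), 'contact_force': array([0.76644233, 0.50763721, 0.13247961]), 'wrist_torque': array([ 0.01609095,  0.02641965, -0.01950097]), 'gripper_width': 85.41117946070038}
{'K': array([[615.41596261,   0.        , 307.5226807 ],
       [  0.        , 615.41596261, 231.68192755],
       [  0.        ,   0.        ,   1.        ]]), 'k1': -0.09543198799374714, 'rvec': array([ 2.18365986, -2.15763303,  0.04121483]), 'tvec': array([  47.00472817,  569.14509525, 1092.37103569])}
{'K': array([[563.13360813,   0.        , 320.10483763],
       [  0.        , 563.13360813, 238.14810888],
       [  0.        ,   0.        ,   1.        ]]), 'k1': 0.02002051857714581, 'rvec': array([ 0.6845549 , -2.74040171,  0.95669076]), 'tvec': array([493.62760465, 232.28759328, 856.95733848])}
```

View pics/top.png

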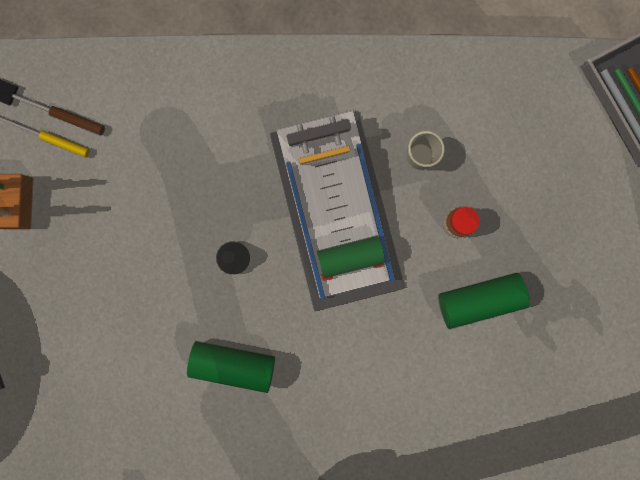

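View pics/side.png

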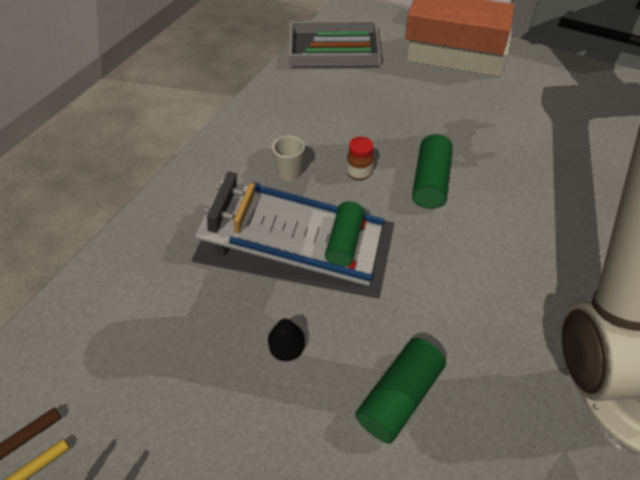

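The top view has three green cylinders: (351,257) on the ramp, and larger ones at (231,367) and (484,300) on the bench. The one on the ramp is the smallest and lies against the foot blocks, so it's the one meant. I'll confirm that with measured sizes and a crop, then fit the deck frame.

```bash
cat > h.py <<'E'
import cv2, numpy as np
from scipy.spatial.transform import Rotation as Ro
from bench import arm, optics, job
def uv2ray(c,uv):
    K=c["K"]; d=np.array([c["k1"],0,0,0.]); return cv2.undistortPoints(np.float64(uv).reshape(-1,1,2),K,d).reshape(-1,2)
def pts(c,depth,mask,T=None):
    v,u=np.nonzero(mask&(depth>0)); z=depth[v,u]; r=uv2ray(c,np.c_[u,v])
    P=np.c_[r*z[:,None],z]
    if T is not None: return P@T[:3,:3].T+T[:3,3]
    R=cv2.Rodrigues(c["rvec"])[0]; return (P-c["tvec"])@R
def masks(im):
    h=cv2.cvtColor(im,cv2.COLOR_BGR2HSV); H,S,V=[h[...,i].astype(int) for i in range(3)]
    return dict(green=(H>45)&(H<80)&(S>120),blue=(H>98)&(H<125)&(S>120),brass=(H>14)&(H<28)&(S>140)&(V>90),red=((H<6)|(H>174))&(S>150))
E
python3 - <<'E'
from h import *
z=np.load("v.npz")
for n,i,d in(("top","a","da"),("side","b","db")):
    c=optics.get_calibration(n); m=masks(z[i])
    for k in m:
        nn,l,st,ce=cv2.connectedComponentsWithStats(m[k].astype(np.uint8))
        for j in range(1,nn):
            if st[j,4]<40: continue
            mk=cv2.erode((l==j).astype(np.uint8),np.ones((3,3))) if k=="green" else (l==j)
            P=pts(c,z[d],mk>0)
            if len(P)<20: continue
            ct=np.median(P,0); xy=P[:,:2]-P[:,:2].mean(0); w=np.linalg.svd(xy,full_matrices=False)[2][0]
            t=xy@w
            print(n,k,ce[j].round(),st[j,4],"mean",P.mean(0).round(1),"zmax",np.percentile(P[:,2],98).round(1),"dir",np.degrees(np.arctan2(w[1],w[0])).round(1),"len",np.ptp(t).round(1))
a=z["a"][90:330,250:550]; cv2.imwrite("pics/crop.png",cv2.resize(a,None,fx=2.5,fy=2.5))
E
```

```text
top green [351. 257.] 1387 mean [521.4 -23.1  74.3] zmax 79.5 dir 104.0 len 105.2
top green [485. 300.] 3002 mean [ 450.1 -256.8   60.1] zmax 68.0 dir 105.8 len 144.3
top green [231. 368.] 2856 mean [328.1 182.9  61.2] zmax 68.3 dir -99.0 len 143.7
top blue [370. 192.] 361 mean [637.4 -56.8  54.8] zmax 67.1 dir -165.2 len 165.0
top blue [305. 231.] 520 mean [566.9  56.6  49.5] zmax 66.9 dir -165.1 len 245.1
top blue [390. 271.] 81 mean [499.  -93.9  34.3] zmax 39.5 dir -164.9 len 33.1
top brass [ 63. 143.] 449 mean [731.4 519.3  16.5] zmax 22.0 dir 69.0 len 102.4
top brass [324. 155.] 294 mean [696.   25.4  90.9] zmax 95.9 dir -74.9 len 88.3
top red [465. 220.] 634 mean [ 587.6 -218.1   74.1] zmax 78.4 dir -79.9 len 47.7
side green [432. 172.] 2129 mean [ 442.7 -236.9   53.3] zmax 65.4 dir 106.0 len 143.2
side green [345. 234.] 1555 mean [517.3 -10.7  68.1] zmax 75.8 dir 103.7 len 108.1
side green [401. 390.] 4501 mean [324.5 197.1  56.9] zmax 65.5 dir 79.6 len 143.6
side blue [296. 198.] 420 mean [639.8 -55.6  51. ] zmax 63.4 dir -165.1 len 153.3
side blue [373. 219.] 93 mean [499.1 -93.   31.2] zmax 35.7 dir -166.8 len 33.6
side blue [302. 259.] 767 mean [564.6  56.4  45.4] zmax 63.5 dir -165.0 len 244.9
side brass [243. 207.] 248 mean [693.1  32.1  87.2] zmax 92.1 dir -75.9 len 90.3
side brass [ 40. 461.] 745 mean [725.6 506.7  13.7] zmax 18.1 dir 67.0 len 82.3
side red [361. 147.] 424 mean [ 585.2 -215.8   71. ] zmax 75.5 dir 121.9 len 51.2
```

View pics/crop.png

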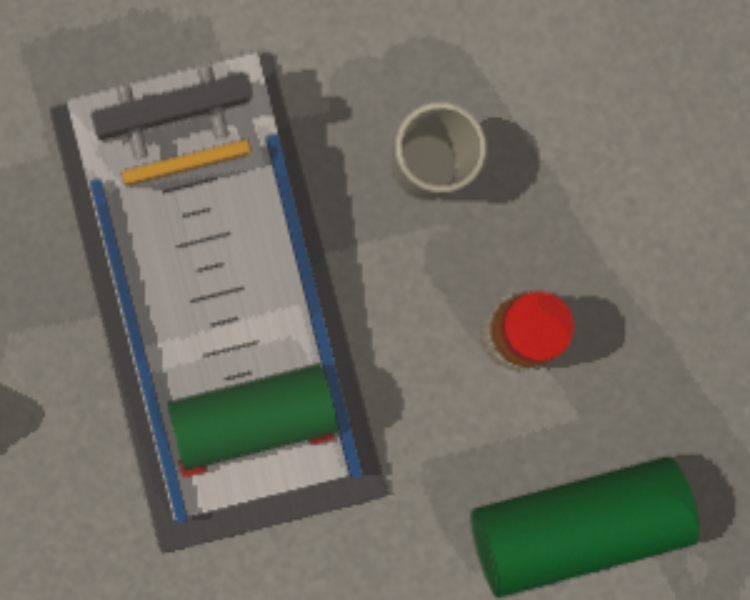

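The crop confirms it: the 110 mm cylinder on the ramp is the smallest, and the look-alikes are about 144 mm long. The deck origin is near (600, -0.5, 38), with yaw 15°. I'll go to the ramp foot at height with the jaws about 35 mm open along the blank's axis, so that both fingertips push between the foot blocks.

Call:
{"fn": "send_rows", "kwargs": {
  "steps": [
    [[0,0,0,0.057,0.41],[-2.5,2.8,0,0,0.41],[-2.5,2.8,0,0,0.41],[-2.5,2.8,0,0,0.41],[-2.5,2.8,0,0,0.41],[-2.5,2.8,0,0,0.41],[-2.5,2.8,0,0,0.41],[-2.5,2.8,0,0,0.41],[-2.5,2.8,0,0,0.41],[-2.5,2.8,0,0,0.41]]
  ]
}}

```text
clock: 0.93
position: [350.0, -283.8, 223.7]
ee_rot: [-0.122, 0.993, 0.006, -0.004]
contact_force: [0.9, -0.2, 0.2]
gripper_width: 34.6
```

```bash
cat >> h.py <<'E'
O=np.array([599.9,-0.5,38.]); RD=(Ro.from_euler("z",15,degrees=True)*Ro.from_euler("y",-8,degrees=True)).as_matrix()
def where():
    s=arm.read_state(); p=s["position"]; R=Ro.from_quat(s["ee_rot"]).as_matrix()
    print("t",round(float(s["clock"]),2),"p",p.round(1),"deck",((p-O)@RD).round(1),"ytool deg",np.degrees(np.arctan2(R[1,1],R[0,1])).round(2),"z",R[:,2].round(3),"w",round(float(s["gripper_width"]),1),"F deck",(s["contact_force"]@RD).round(2))
    return p,R
E
python3 -c "
from h import *
p,R=where(); print('to approach, tool cm',(R.T@(np.array([472.1,-34.7,120])-p)/10).round(2))"
```

```text
t 0.93 p [ 350.  -283.8  223.7] deck [-285.8 -209.   227.7] ytool deg 103.96 z [-0.009  0.01  -1.   ] w 34.6 F deck [ 0.89 -0.44  0.11]
to approach, tool cm [-17.92  21.1   10.52]
```

Call:
{"fn": "send_rows", "kwargs": {
  "steps": [
    [[-2.2,2.6,0.5,-0.01,0.41],[-2.2,2.6,0.5,0,0.41],[-2.2,2.6,0.5,0,0.41],[-2.2,2.6,1,0,0.41],[-2.2,2.6,1.5,0,0.41],[-2.2,2.6,1.5,0,0.41],[-2,2.4,1.5,0,0.41],[-1.5,1.8,1,0,0.41],[0,0,0,0,0.41]]
  ]
}}

```text
clock: 1.68
position: [466.3, -31.6, 142.9]
ee_rot: [-0.131, 0.991, 0.005, -0.001]
contact_force: [-0.3, -0.0, 0.3]
gripper_width: 34.8
```

```bash
python3 -c "
from h import *
p,R=where(); print('to approach, tool cm',(R.T@(np.array([472.1,-34.7,120])-p)/10).round(2))
T=np.eye(4);T[:3,:3]=R;T[:3,3]=p
im,d=optics.get_image('wrist');c=optics.get_calibration('wrist');cv2.imwrite('pics/w1.png',im)
P=pts(c,d,masks(im)['green'],T@c['hand_eye']); P=P[(abs(P[:,:2]-[521,-23]).max(1)<80)]
D=(P-O)@RD; print(len(D),D.mean(0).round(1),np.percentile(D,[1,99],axis=0).round(1))
"
```

```text
t 1.68 p [466.3 -31.6 142.9] deck [-121.2    4.6  122.9] ytool deg 105.02 z [-0.003  0.01  -1.   ] w 34.8 F deck [-0.27  0.03  0.31]
to approach, tool cm [-0.49 -0.48  2.28]
5708 [-86.6   1.2  46.7] [[-124.   -55.5   27.4]
 [ -59.7   34.3  136.2]]
```

View pics/w1.png

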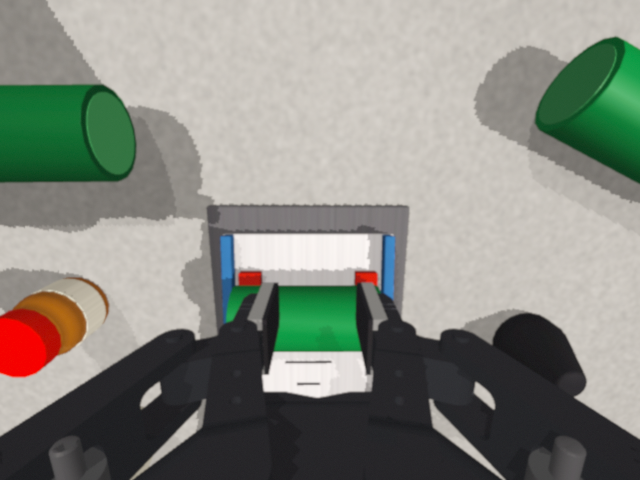

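The wrist view shows the blank between the two fingers, with the foot blocks at (250,278) and (367,278) and the deck clear below them. The lateral offset is about 5 mm. I'll centre and descend below the blank.

Call:
{"fn": "send_rows", "kwargs": {
  "steps": [
    [[0.1,-0.5,2.5,0,0.41],[0,0,2.5,0,0.41],[0,0,2.5,0,0.41],[0,0,2.0,0,0.41],[0,0,1.5,0,0.41],[0,0,0.4,0,0.41],[0,0,0,0,0.41]]
  ]
}}

```text
clock: 2.32
position: [466.3, -39.9, 28.2]
ee_rot: [-0.129, 0.992, 0.005, 0.002]
contact_force: [0.1, -0.6, 0.6]
gripper_width: 34.8
```

```bash
python3 -c "
from h import *
p,R=where()
im,d=optics.get_image('side');cv2.imwrite('pics/s2.png',cv2.resize(im[150:310,180:440],None,fx=3,fy=3))
"
```

```text
t 2.32 p [466.3 -39.9  28.2] deck [-139.2   -3.5    9.7] ytool deg 104.87 z [ 0.002  0.01  -1.   ] w 34.8 F deck [ 0.04 -0.62  0.59]
```

View pics/s2.png

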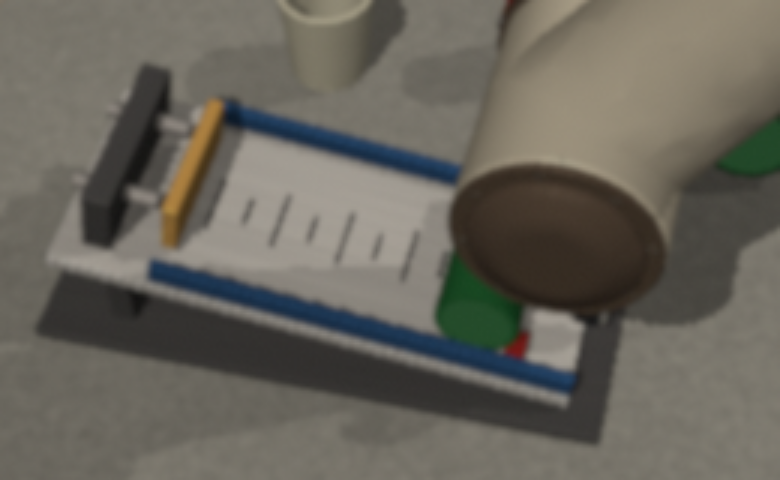

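The side view shows the stop out at about (195,170) and the blank still at the foot, partly hidden by the wrist. I'll recentre and creep up to contact.

Call:
{"fn": "send_rows", "kwargs": {
  "steps": [
    [[0,0.35,-0.4,0,0.41],[-0.3,0,0,0,0.41],[-0.3,0,-0.04,0,0.41],[-0.3,0,-0.04,0,0.41],[-0.2,0,-0.03,0,0.41],[-0.2,0,-0.03,0,0.41],[-0.1,0,0,0,0.41]]
  ]
}}

```text
clock: 2.95
position: [484.2, -32.0, 40.6]
ee_rot: [-0.129, 0.992, 0.005, 0.008]
contact_force: [0.1, 1.0, 0.4]
gripper_width: 35.5
```

```bash
python3 -c "
from h import *
p,R=where()"
```

```text
t 2.95 p [484.2 -32.   40.6] deck [-118.4   -0.5   19.3] ytool deg 104.88 z [ 0.015  0.013 -1.   ] w 35.5 F deck [0.4  0.95 0.4 ]
```

Call:
{"fn": "send_rows", "kwargs": {
  "steps": [
    [[0,0,0.6,0,0.41],[0,0,0.3,0,0.41],[0,0,0,0,0.41]]
  ]
}}

```text
clock: 3.2
position: [484.9, -31.7, 31.0]
ee_rot: [-0.129, 0.992, 0.006, 0.008]
contact_force: [-0.2, -0.4, 0.0]
gripper_width: 35.2
```

```bash
python3 -c "
from h import *
p,R=where()"
```

```text
t 3.2 p [484.9 -31.7  31. ] deck [-119.    -0.3    9.6] ytool deg 104.88 z [ 0.015  0.013 -1.   ] w 35.2 F deck [-0.25 -0.3   0.05]
```

Call:
{"fn": "send_rows", "kwargs": {
  "steps": [
    [[-0.1,0,-0.01,0,0.41],[-0.15,0,-0.01,0,0.41],[-0.15,0,-0.01,0,0.41],[-0.15,0,-0.01,0,0.41],[-0.15,0,-0.01,0,0.41],[-0.15,0,-0.01,0,0.41]]
  ]
}}

```text
clock: 3.7
position: [489.9, -30.3, 30.1]
ee_rot: [-0.129, 0.992, 0.005, 0.004]
contact_force: [-2.2, -0.6, 1.3]
gripper_width: 35.0
```

```bash
cat >> h.py <<'E'
def look(save=None):
    im,d=optics.get_image('top');c=optics.get_calibration('top');m=masks(im)
    for k,z0,r in (('green',25,(-110,100)),('brass',40,(85,125))):
        P=(pts(c,d,m[k])-O)@RD; P=P[(abs(P[:,1])<62)&(P[:,0]>r[0])&(P[:,0]<r[1])&(P[:,2]>z0-15)&(P[:,2]<70)]
        if len(P)>15:
            l=P[P[:,1]>20];q=P[P[:,1]<-20]
            print(k,len(P),P.mean(0).round(1),'xmin/max',np.percentile(P[:,0],[2,98]).round(1),'halves x max',[np.percentile(g[:,0],97).round(1) if len(g)>8 else None for g in(l,q)])
    if save: cv2.imwrite(save,cv2.resize(im[90:330,250:450],None,fx=2.5,fy=2.5))
E
python3 -c "
from h import *
p,R=where(); look()"
```

```text
t 3.7 p [489.9 -30.3  30.1] deck [-113.9   -0.3    8.1] ytool deg 104.83 z [ 0.006  0.011 -1.   ] w 35.0 F deck [-2.1   0.01  1.61]
green 69 [-60.8 -20.8  44.6] xmin/max [-66.5 -57.8] halves x max [np.float64(-58.4), np.float64(-57.8)]
brass 284 [ 1.061e+02 -1.000e-01  3.900e+01] xmin/max [102.  110.6] halves x max [np.float64(110.3), np.float64(110.3)]
```

Contact: about 2 N downslope on the tool. The brass stop's top reads x = 106.1 with the stop out, which I'll use as the baseline. Rolling on slowly.

Call:
{"fn": "send_rows", "kwargs": {
  "steps": [
    [[-0.2,0,-0.05,0,0.41],[-0.2,0,-0.03,0,0.41],[-0.2,0,-0.03,0,0.41],[-0.2,0,-0.03,0,0.41],[-0.2,0,-0.03,0,0.41],[-0.2,0,-0.03,0,0.41]]
  ]
}}

```text
clock: 4.25
position: [501.0, -27.5, 32.3]
ee_rot: [-0.129, 0.992, 0.005, 0.002]
contact_force: [-2.0, -0.7, 2.1]
gripper_width: 35.0
```

```bash
python3 -c "
from h import *
p,R=where(); look()"
```

```text
t 4.25 p [501.  -27.5  32.3] deck [-102.3   -0.5    8.6] ytool deg 104.81 z [ 0.003  0.011 -1.   ] w 35.0 F deck [-1.83 -0.2   2.41]
brass 284 [106.1  -0.   39.1] xmin/max [101.9 110.6] halves x max [np.float64(110.1), np.float64(110.5)]
```

Call:
{"fn": "send_rows", "kwargs": {
  "steps": [
    [[-0.2,0,-0.03,0,0.41],[-0.2,0,-0.025,0,0.41],[-0.2,0,-0.025,0,0.41],[-0.2,0,-0.025,0,0.41],[-0.2,0,-0.025,0,0.41],[-0.2,0,-0.025,0,0.41],[-0.2,0,-0.025,0,0.41],[-0.2,0,-0.025,0,0.41],[-0.2,0,-0.025,0,0.41],[-0.2,0,-0.025,0,0.41]]
  ]
}}

```text
clock: 5.13
position: [522.9, -21.7, 35.3]
ee_rot: [-0.129, 0.992, 0.005, 0.003]
contact_force: [-1.6, -0.9, 1.4]
gripper_width: 35.0
```

```bash
python3 -c "
from h import *
p,R=where(); look('pics/t3.png')"
```

```text
t 5.13 p [522.9 -21.7  35.3] deck [-79.5  -0.6   8.4] ytool deg 104.82 z [ 0.004  0.011 -1.   ] w 35.0 F deck [-1.56 -0.43  1.65]
brass 282 [ 1.061e+02 -1.000e-01  3.900e+01] xmin/max [101.9 110.5] halves x max [np.float64(110.1), np.float64(110.3)]
```

View pics/t3.png

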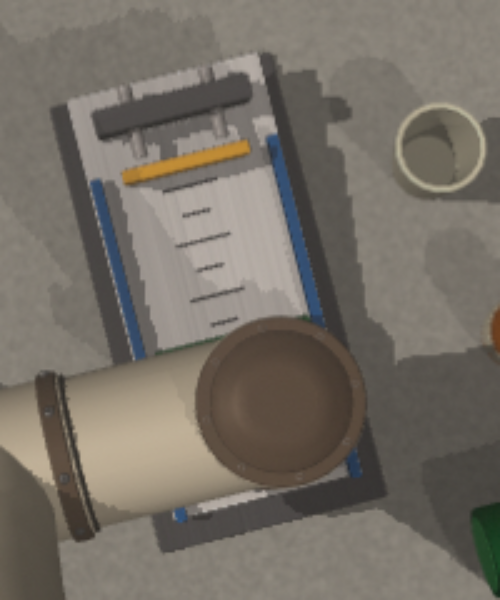

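The top crop shows the blank's front edge at (180,350)–(305,318), parallel to the brass stop at (185,163). The stop is still out, so I'll continue.

Call:
{"fn": "send_rows", "kwargs": {
  "steps": [
    [[-0.2,0.01,-0.025,0,0.41],[-0.2,0.01,-0.025,0,0.41],[-0.2,0,-0.025,0,0.41],[-0.2,0,-0.025,0,0.41],[-0.2,0,-0.025,0,0.41],[-0.2,0,-0.025,0,0.41],[-0.2,0,-0.025,0,0.41],[-0.2,0,-0.025,0,0.41],[-0.2,0,-0.025,0,0.41],[-0.2,0,-0.025,0,0.41]]
  ]
}}

```text
clock: 6.02
position: [544.5, -15.8, 38.2]
ee_rot: [-0.129, 0.992, 0.005, 0.003]
contact_force: [-2.3, -2.2, 1.1]
gripper_width: 34.8
```

Call:
{"fn": "send_rows", "kwargs": {
  "steps": [
    [[-0.2,0,-0.025,0,0.41],[-0.2,0,-0.025,0,0.41],[-0.2,0,-0.025,0,0.41],[-0.2,0,-0.025,0,0.41],[-0.2,0,-0.025,0,0.41],[-0.2,0,-0.025,0,0.41],[-0.2,0,-0.025,0,0.41],[-0.2,0,-0.025,0,0.41],[-0.2,0,-0.025,0,0.41],[-0.2,0,-0.025,0,0.41]]
  ]
}}

```text
clock: 6.85
position: [566.0, -10.2, 41.1]
ee_rot: [-0.129, 0.992, 0.005, 0.003]
contact_force: [-2.2, -0.4, 1.9]
gripper_width: 35.2
```

```bash
python3 -c "
from h import *
p,R=where(); look()"
```

```text
t 6.85 p [566.  -10.2  41.1] deck [-34.5  -0.6   8. ] ytool deg 104.82 z [ 0.004  0.011 -1.   ] w 35.2 F deck [-1.97  0.16  2.2 ]
brass 281 [ 1.061e+02 -1.000e-01  3.920e+01] xmin/max [102.  110.5] halves x max [np.float64(110.2), np.float64(110.3)]
```

Call:
{"fn": "send_rows", "kwargs": {
  "steps": [
    [[-0.2,0,-0.03,0,0.41],[-0.2,0,-0.03,0,0.41],[-0.2,0,-0.03,0,0.41],[-0.2,0,-0.025,0,0.41],[-0.2,0,-0.025,0,0.41],[-0.2,0,-0.025,0,0.41],[-0.2,0,-0.025,0,0.41],[-0.2,0,-0.025,0,0.41],[-0.2,0,-0.025,0,0.41],[-0.2,0,-0.025,0,0.41]]
  ]
}}

```text
clock: 7.73
position: [587.6, -4.6, 44.3]
ee_rot: [-0.129, 0.992, 0.005, 0.003]
contact_force: [-2.5, -1.0, 0.4]
gripper_width: 35.2
```

Call:
{"fn": "send_rows", "kwargs": {
  "steps": [
    [[-0.2,0,-0.03,0,0.41],[-0.2,0,-0.03,0,0.41],[-0.2,0,-0.025,0,0.41],[-0.2,0,-0.025,0,0.41],[-0.2,0,-0.025,0,0.41],[-0.2,0,-0.025,0,0.41],[-0.2,0,-0.025,0,0.41],[-0.2,0,-0.025,0,0.41],[-0.2,0,-0.025,0,0.41],[-0.2,0,-0.025,0,0.41]]
  ]
}}

```text
clock: 8.57
position: [609.1, 1.1, 47.3]
ee_rot: [-0.129, 0.992, 0.005, 0.003]
contact_force: [-2.5, -0.3, 1.3]
gripper_width: 35.1
```

```bash
python3 -c "
from h import *
p,R=where(); look('pics/t4.png')
im,d=optics.get_image('side');cv2.imwrite('pics/s4.png',cv2.resize(im[150:310,180:440],None,fx=3,fy=3))"
```

```text
t 8.57 p [609.1   1.1  47.3] deck [10.6 -0.8  7.9] ytool deg 104.83 z [ 0.005  0.011 -1.   ] w 35.1 F deck [-2.28  0.31  1.67]
brass 88 [107.2  26.8  39.7] xmin/max [103.5 110.7] halves x max [np.float64(110.3), None]
```

View pics/s4.png

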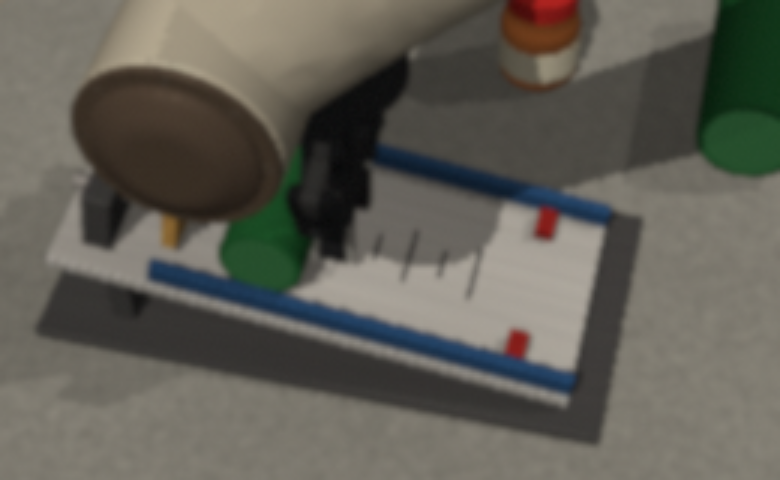

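The side crop shows the blank's end at (262,265) and the stop's lower end at (170,232), with a gap of about 25 mm and the fingers on the low side only. Going on, then more slowly.

Call:
{"fn": "send_rows", "kwargs": {
  "steps": [
    [[-0.2,0,-0.03,0,0.41],[-0.2,0,-0.03,0,0.41],[-0.2,0,-0.025,0,0.41],[-0.2,0,-0.025,0,0.41],[-0.2,0,-0.025,0,0.41],[-0.2,0,-0.025,0,0.41],[-0.15,0,-0.02,0,0.41],[-0.15,0,-0.02,0,0.41],[-0.15,0,-0.02,0,0.41]]
  ]
}}

```text
clock: 9.42
position: [626.5, 5.7, 49.8]
ee_rot: [-0.129, 0.992, 0.005, 0.003]
contact_force: [-3.0, -0.4, 1.9]
gripper_width: 34.8
```

```bash
cat >> h.py <<'E'
def side(save=None,im=None,d=None):
    if im is None: im,d=optics.get_image('side')
    c=optics.get_calibration('side');m=masks(im)
    P=(pts(c,d,m['brass'])-O)@RD; P=P[(abs(P[:,1])<62)&(P[:,0]>85)&(P[:,0]<130)]
    for lo,hi in((30,60),(-60,-20)):
        Q=P[(P[:,1]>lo)&(P[:,1]<hi)]
        if len(Q)>8: print('side brass y',lo,len(Q),Q.mean(0).round(1),np.percentile(Q[:,0],[3,97]).round(1))
    # lower side of brass seen: face points (z<35)
    F=P[(P[:,2]<30)&(P[:,1]>20)]
    if len(F)>5: print('face',len(F),F.mean(0).round(1))
    G=(pts(c,d,m['green'])-O)@RD; G=G[(G[:,1]>49)&(G[:,1]<65)&(abs(G[:,0])<115)&(G[:,2]<55)]
    if len(G)>8: print('blank end',len(G),'x',np.percentile(G[:,0],[2,50,98]).round(1),'y',np.median(G[:,1]).round(1),'z',np.percentile(G[:,2],[2,50,98]).round(1))
    if save: cv2.imwrite(save,cv2.resize(im[150:310,180:380],None,fx=3.5,fy=3.5))
E
python3 -c "
from h import *
z=np.load('v.npz'); side(None,z['b'],z['db']); print('now')
p,R=where(); side(); look()"
```

```text
side brass y 30 75 [104.4  39.5  29.9] [100.4 108.8]
side brass y -60 52 [104.2 -32.6  37.1] [100.5 108. ]
face 28 [104.6  42.   18.8]
blank end 355 x [-97.5 -77.6 -57. ] y 51.7 z [ 6.7 28.  47.8]
now
t 9.42 p [626.5   5.7  49.8] deck [28.7 -0.9  7.9] ytool deg 104.83 z [ 0.004  0.011 -1.   ] w 34.8 F deck [-2.67  0.38  2.26]
side brass y 30 41 [104.4  42.4  23.2] [101.4 107.2]
face 30 [104.3  42.4  19.3]
blank end 352 x [45.6 65.8 86.8] y 51.4 z [ 5.7 28.1 47.5]
```

The blank's end-face median in the side view reads x = 65.8, against -77.6 at the start (true -78). So its centre is at about 65.4, with contact at 75 and the target at 83, which is TCP ≈ 46. I'll slow down.

Call:
{"fn": "send_rows", "kwargs": {
  "steps": [
    [[-0.15,0,-0.02,0,0.41],[-0.15,0,-0.02,0,0.41],[-0.12,0,-0.015,0,0.41],[-0.1,0,-0.015,0,0.41],[-0.1,0,-0.015,0,0.41],[-0.1,0,-0.015,0,0.41],[-0.1,0,-0.015,0,0.41],[-0.1,0,-0.015,0,0.41],[-0.1,0,-0.015,0,0.41]]
  ]
}}

```text
clock: 10.27
position: [635.1, 8.0, 51.1]
ee_rot: [-0.129, 0.992, 0.005, 0.0]
contact_force: [-5.9, -1.5, 3.1]
gripper_width: 35.1
```

```bash
python3 -c "
from h import *
p,R=where(); side()"
```

```text
t 10.27 p [635.1   8.   51.1] deck [37.6 -0.9  8. ] ytool deg 104.8 z [-0.001  0.01  -1.   ] w 35.1 F deck [-5.57  0.07  3.92]
side brass y 30 59 [104.4  40.7  29.2] [101.2 107.8]
face 26 [104.7  42.5  20.3]
blank end 343 x [54.8 75.  95.2] y 51.3 z [ 5.7 27.5 47. ]
```

Call:
{"fn": "send_rows", "kwargs": {
  "steps": [
    [[-0.1,0,-0.015,0,0.41],[-0.1,0,-0.015,0,0.41],[-0.1,0,-0.015,0,0.41],[-0.1,0,-0.015,0,0.41],[-0.1,0,-0.015,0,0.41],[-0.1,0,-0.015,0,0.41]]
  ]
}}

```text
clock: 10.82
position: [634.7, 7.9, 51.2]
ee_rot: [-0.128, 0.992, 0.004, -0.008]
contact_force: [-5.3, -0.6, 3.2]
gripper_width: 34.8
```

```bash
python3 -c "
from h import *
p,R=where(); side()"
```

```text
t 10.82 p [634.7   7.9  51.2] deck [37.3 -0.9  8.1] ytool deg 104.75 z [-0.016  0.007 -1.   ] w 34.8 F deck [-4.81  0.77  3.86]
side brass y 30 68 [104.6  39.8  30.5] [101.1 108.3]
face 27 [104.6  42.5  20.8]
blank end 351 x [54.2 74.9 95.5] y 51.3 z [ 6.2 28.3 47.1]
```

Call:
{"fn": "send_rows", "kwargs": {
  "steps": [
    [[-0.15,0,-0.015,0,0.41],[-0.18,0,-0.02,0,0.41],[-0.18,0,-0.02,0,0.41],[-0.18,0,-0.02,0,0.41]]
  ]
}}

```text
clock: 11.2
position: [634.5, 7.9, 51.2]
ee_rot: [-0.128, 0.992, 0.004, -0.016]
contact_force: [-7.1, -2.2, 4.6]
gripper_width: 34.9
```

```bash
python3 -c "
from h import *
p,R=where(); side()"
```

```text
t 11.2 p [634.5   7.9  51.2] deck [37.1 -0.9  8.1] ytool deg 104.69 z [-0.033  0.004 -0.999] w 34.9 F deck [-6.74 -0.29  5.57]
side brass y 30 65 [104.9  39.6  30.3] [101.  108.8]
side brass y -60 38 [103.9 -32.2  37.4] [101.3 106.8]
face 23 [104.9  42.2  19.4]
blank end 347 x [54.4 75.2 95.2] y 51.3 z [ 5.6 28.2 47. ]
```

The 1.8 mm steps stall at contact. The finger drags down on the blank (Fz ≈ 0.8 Fx) and the tool tilts slightly. I'll take firmer steps with some upward motion so the fingertips follow the rolling surface.

Call:
{"fn": "send_rows", "kwargs": {
  "steps": [
    [[-0.25,0,-0.15,0,0.41],[-0.3,0,-0.2,0,0.41]]
  ]
}}

```text
clock: 11.42
position: [636.3, 8.4, 53.5]
ee_rot: [-0.128, 0.992, 0.004, -0.021]
contact_force: [-5.7, -1.6, 1.3]
gripper_width: 34.9
```

```bash
python3 -c "
from h import *
p,R=where(); side()"
```

```text
t 11.42 p [636.3   8.4  53.5] deck [39.2 -0.8 10.1] ytool deg 104.65 z [-0.042  0.002 -0.999] w 34.9 F deck [-5.7  -0.1   2.11]
side brass y 30 68 [106.9  39.4  30.1] [103.4 110.8]
side brass y -60 50 [106.8 -31.5  37.3] [103.2 110.5]
face 26 [106.8  42.1  19.7]
blank end 346 x [56.2 77.1 97.5] y 51.4 z [ 6.8 27.7 47.5]
```

That worked: the stop is in by about 2.3 mm and the force is lower. I'll carry on the same way.

Call:
{"fn": "send_rows", "kwargs": {
  "steps": [
    [[-0.33,0,-0.15,0,0.41],[-0.36,0,-0.15,0,0.41],[-0.38,0,-0.15,0,0.41]]
  ]
}}

```text
clock: 11.72
position: [639.1, 9.1, 55.5]
ee_rot: [-0.127, 0.991, 0.003, -0.031]
contact_force: [-7.4, -2.5, 2.0]
gripper_width: 34.6
```

```bash
python3 -c "
from h import *
p,R=where(); side()"
```

```text
t 11.72 p [639.1   9.1  55.5] deck [42.4 -0.9 11.7] ytool deg 104.57 z [-0.062 -0.001 -0.998] w 34.6 F deck [-7.43 -0.46  3.09]
side brass y 30 67 [110.2  39.5  30.2] [106.6 113.8]
side brass y -60 49 [110.  -32.4  37.3] [106.3 113.6]
face 25 [110.4  42.1  19.5]
blank end 354 x [ 60.   80.4 100.9] y 51.2 z [ 6.5 28.4 48.1]
```

Call:
{"fn": "send_rows", "kwargs": {
  "steps": [
    [[-0.4,0,-0.13,0,0.41],[-0.43,0,-0.13,0,0.41]]
  ]
}}

```text
clock: 11.93
position: [640.2, 9.4, 55.8]
ee_rot: [-0.126, 0.991, 0.003, -0.04]
contact_force: [-9.9, -1.8, 5.4]
gripper_width: 35.1
```

```bash
python3 -c "
from h import *
p,R=where(); side()
for i in range(7): optics.get_image('wrist')
where(); side('pics/s5.png')"
```

```text
t 11.93 p [640.2   9.4  55.8] deck [43.5 -0.8 11.9] ytool deg 104.51 z [-0.08  -0.005 -0.997] w 35.1 F deck [-9.22  0.82  6.75]
side brass y 30 68 [111.7  39.8  30.6] [107.5 115.3]
side brass y -60 51 [111.6 -31.8  37.5] [108.  115.5]
face 26 [111.9  42.4  20.5]
blank end 345 x [ 61.4  81.6 102.9] y 51.2 z [ 6.  27.7 47.4]
t 12.33 p [640.4   9.5  55.8] deck [43.7 -0.8 11.8] ytool deg 104.51 z [-0.079 -0.004 -0.997] w 35.0 F deck [-8.75  0.22  5.57]
side brass y 30 69 [111.8  39.2  30.3] [107.8 115.6]
side brass y -60 50 [111.8 -32.3  37.7] [107.8 115.6]
face 28 [112.1  42.   20.6]
blank end 345 x [ 61.6  82.3 102.6] y 51.2 z [ 6.6 27.7 46.9]
```

View pics/s5.png

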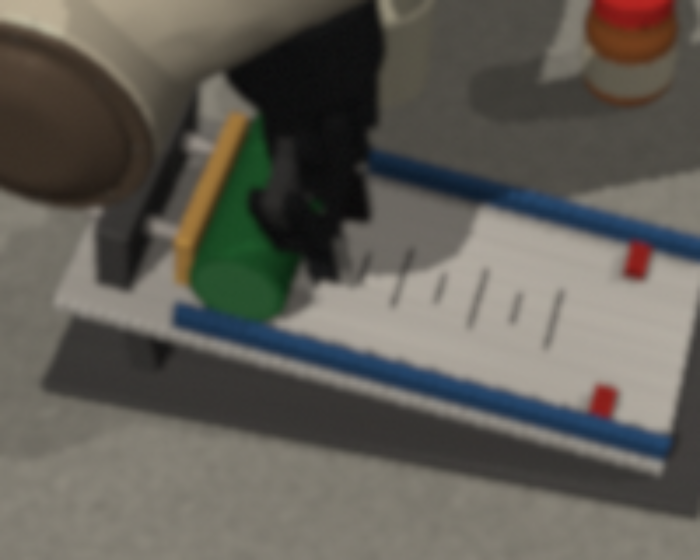

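The side view shows the blank (240,285) lying flat along the brass stop (212,200), with the fingers on its low side only. Brass travel is about 7.4 of 16 mm at both ends, so the blank is square, and nothing moved during 0.4 s of holding. Handing in.

```bash
python3 -c "
from h import *
print(job.job_done())"
```

```text
the job is handed in; nothing more can be done
None
```

I rolled the green blank up the ramp, pushing only on its lower side with two fingertips spaced about 35 mm apart. It is now held against the brass stop, and I handed the job in at about 12.4 s; no verdict was reported.

**Last checks**
- **Stop travel:** about 7.4 mm of 16 by the brass plate. The blank's own position suggests about 7.1–7.3 mm, slightly under the 8 mm half-way mark.
- **Squareness:** both ends of the stop read the same position, 111.8 mm.
- **Hold:** nothing shifted over 0.4 s of holding, with about 9 N of push along the slope.

**What did not go to plan**
- **Stall at the stop:** the push stalled at first contact with the stop because the fingers were dragging down on the blank. Firmer steps with a slight upward motion got it moving again.
- **Tool tilt:** the tool ended about 4.6° off vertical because it gave way under the load.
- **Running back:** I saw no running back in the position checks, though they were spaced out and the arm hid the blank from the top camera for part of the climb. At the stop the blank end's readings varied by about 0.1 mm, within camera noise.
- **Jar, cup and cone:** I didn't re-measure them at the end. The arm's path was planned clear of them.

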